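Send the blue-ended carton through the one-way gate

TASK

Pick up the small white carton with the blue end and set it down, right way up, on the open end of the metal pass-through tray, in front of the orange gate. Then push it along the tray through the sprung gate until it is wholly past and the gate has swung shut behind it. Leave the red-ended carton where it is.

Things in the scene. Friction and masses are not known exactly. Their poses are not given: they have to be found in the camera images.
- blue_center (a point): Centre (half-way up) of the loose white carton with the blue end: rigid closed box, about 0.18 kg, 60 mm long (x, blue end at +x), 48 mm wide (y), 46 mm high (z, up). Starts flat on the bench. Can be held by its length or width; held by the length, with the length along the tray, the fingers clear the tray's guides and walls.
- red_center (a point): Centre (half-way up) of a loose white carton of the same size and axes but with a red end: a bystander, to be left alone. A ring of packing tape (72 mm across, 24 mm high) lies flat in the same row; the three are about 150 mm apart, in any order.
- tray: Fixed metal tray. Origin on the bench under the middle of the gate; x = push direction, z up. Floor 6 mm above bench. Infeed x -150 to 0, 112 mm wide, flat, open; flared guides (36 mm high) at x -60 to -4 narrow from 105 to 71 mm. Gate posts 56 mm high. Outfeed x 5 to 181, 80 mm wide, walls 30 mm high, end lip 20 mm high. Open above throughout: fingers can pass the gate. Heights from the bench.
- gate (a joint): Angle of the orange gate leaf: 0 shut (stop), 1.5 open. Upright, 11 to 53 mm above the bench, hinged on the vertical post at tray x 0, y +42 mm, reaching to y -29. Opens only to tray +x; a light spring (0.3 to 0.7 N at the tip) shuts it within 1.5 s once its way is clear. Its tip sweeps up to 71 mm past the gate, so a part must go beyond that.
Not all that is in view belongs to the job. What is shaped like the part that bears blue_center but pink or yellow is not meant.

How it is judged:
By the outcome, as a careful person would: the job done as asked, in the order asked, and still so for the second after the job is handed in, with the robot touching nothing.
It also fails if it takes over 59 s, if anything falls off the work surface, if the arm or the gripper's body presses on something with over 40 N, if the wrist force passes 120 N, or if a joint passes its speed limit or range.

ROBOT

A 6-joint arm with a two-finger parallel gripper is mounted at the origin on the work surface. World frame = base frame: x ahead of the robot, y to its left, z up, the work surface at z = 0. Lengths are in mm, angles in rad, forces in N, time in s.
With the tool pointing down it reaches from about 425 to 1125 mm from the base axis. Payload 14.9 kg.
Tool frame: the origin (TCP) lies midway between the tips of the shut fingers; the grasp point (between the pads) lies 19 mm behind it; z points along the fingers, y is the direction in which the jaws open and shut (so a half turn about z gives the same grasp; the last joint's range is limited). The gripper opens to 91 mm and grips with 3 to 60 N. Pads are 32 mm wide; open, the fingers measure 118 mm over their backs; the gripper's body (76 mm by 178 mm) begins 60 mm behind the grasp point.
Start: joints at [1.139, 0.379, 1.734, -0, 1.028, -0.033], TCP at [271.827, 645.08, 193.532] pointing down, gripper open.
Joint ranges: [-2.77, 2.77], [-0.74, 2.19], [0, 2.66], [-1.06, 4.2], [0.31, 2.87], [-3.08, 3.08]. Speed limits (rad/s): [1.89, 1.89, 2.39, 3.14, 3.14, 3.14].

INTERFACE

Orientations are given as a 3x3 rotation matrix whose columns are the frame's x, y, z axes.
In Python, from workcell import env gives the robot as it stands.
- The arm moves only by the shell command python3 -m handwheel 'ROWS' [FORCE]. ROWS is JSON, a list of rows, each a list of 3 entries, a list of its own where there are three numbers: the finger opening in mm, from 0 to 91.2, then the shift along the tool's x, y, z in mm, then the turn about the tool's z in rad. In form: [[grip, [tx, ty, tz], yaw], ...]. A call has 1 to 20 rows; each row shifts and turns the pose as measured when the row begins, along the tool's axes as they then stand; what a row does not reach is not made up. A row lasts 1/8 s, in which the tool goes at most 62.5 mm and 10.7 degrees, less where a joint would pass 70% of its speed; a pose out of reach is approached as far as the arm can. A call with a gripper value outside its range is refused whole. The fingers move at their own pace and stop on an object; FORCE is the grip in N (left out, the last holds). Time passes only in rows, so rows that do not move let the fingers close. It gives the time, the measured TCP pose, the force and the opening at its end, in the units of the state.
- env.read_state(): the state, without advancing time (a new reading comes with each control period).
- env.read_camera(name): name is "scene" or "top" or "wrist"; returns a dict with "frame" (480x640x3 uint8, red, green, blue), "camera_matrix" (3x3 intrinsics, pixels), "D" ([k1, k2, p1, p2, k3] as OpenCV has them; the pictures are not rectified), "world_from_camera" (4x4, takes a point from camera to world coordinates); the wrist camera has in their place "hand_eye" (4x4, takes a point from camera to tool coordinates, whose origin is the TCP and whose axes are the flange's). Camera axes: x right, y down, z forward; pixel columns grow to the right and rows downward; lengths in mm; the calibration is good to about 2 mm. A picture is of the moment at which its call begins: read the wrist's pose just before it. There is no depth.
- env.close_job(): hands the job in, once; it reports no verdict.
The state is a dict: "time_s": time; "qpos": joint angles; "qd": joint speeds; "effort": joint torques, N m; "eef_pos": TCP position; "tool_rot": TCP orientation; "force": force on the tool from outside, world axes, zero at the start; "wrist_torque": the same for the moment, N m; "opening": finger opening in mm.
Only numpy, scipy, OpenCV 4.12 (cv2) and the standard library are available. Lean on these libraries where they do the work, as an engineer would, in place of code of your own. Each camera call takes 0.05 s, during which the arm holds its last target. There are 200 camera calls.

## Working session

There is one attempt and no reset: what is moved stays moved. The work goes in short steps, Python scripts to look and compute and a shell command to move; the robot and the scene stay as the last step left them, time stands still between calls to the robot, and variables do not carry over. Pictures are saved under pics/ and viewed, about 8 in all and at most 12, crops included, and the job is handed in when it is done.

```bash
mkdir -p pics; ls; python3 - <<'E'
from workcell import env
import cv2,pickle
s=env.read_state();print({k:s[k] for k in('time_s','eef_pos','tool_rot','force','opening')})
for n in('scene','top'):
    c=env.read_camera(n);pickle.dump(c,open(n+'.pkl','wb'));cv2.imwrite(f'pics/{n}0.png',c['frame'][:,:,::-1]);print(n,c['camera_matrix'],c['D'],c['world_from_camera'])
E
```

```text
pics
{'time_s': 0.0, 'eef_pos': array([271.63710429, 644.72127906, 192.92365459]), 'tool_rot': array([[-9.21552797e-01,  3.88252818e-01, -4.37225018e-04],
       [ 3.88253061e-01,  9.21552349e-01, -9.10082639e-04],
       [ 4.95835939e-05, -1.00844315e-03, -9.99999490e-01]]), 'force': array([-0.20026743,  0.13569799,  0.71531756]), 'opening': 91.46395602188619}
scene [[579.32412477   0.         324.57939033]
 [  0.         579.32412477 242.11895683]
 [  0.           0.           1.        ]] [-0.16128833  0.          0.          0.          0.        ] [[ 7.36039951e-01  4.87917287e-01 -4.69235453e-01  9.12134013e+02]
 [ 6.76826754e-01 -5.17857027e-01  5.23191786e-01 -3.59384710e+02]
 [ 1.22774400e-02 -7.02681165e-01 -7.11398935e-01  5.57580654e+02]
 [ 0.00000000e+00  0.00000000e+00  0.00000000e+00  1.00000000e+00]]
top [[537.00614212   0.         316.37543968]
 [  0.         537.00614212 240.08792381]
 [  0.           0.           1.        ]] [-0.14100651  0.          0.          0.          0.        ] [[ 1.15447002e-02 -9.94079401e-01  1.08041028e-01  5.46710494e+02]
 [-9.99892443e-01 -1.04992218e-02  1.02405396e-02  8.82425232e+00]
 [-9.04556275e-03 -1.08147631e-01 -9.94093692e-01  6.91525576e+02]
 [ 0.00000000e+00  0.00000000e+00  0.00000000e+00  1.00000000e+00]]
```

View pics/scene0.png

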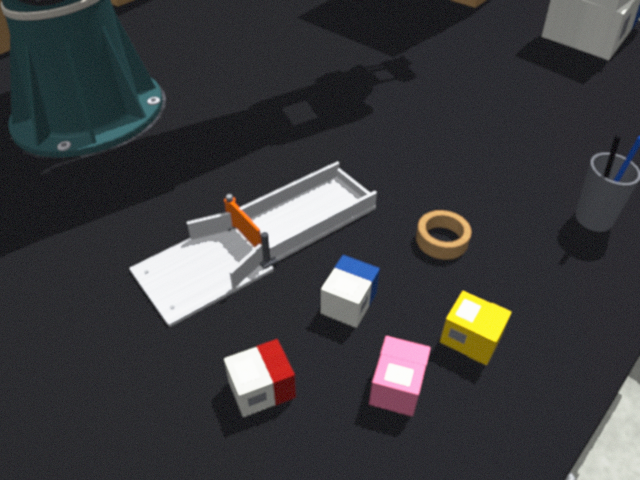

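View pics/top0.png

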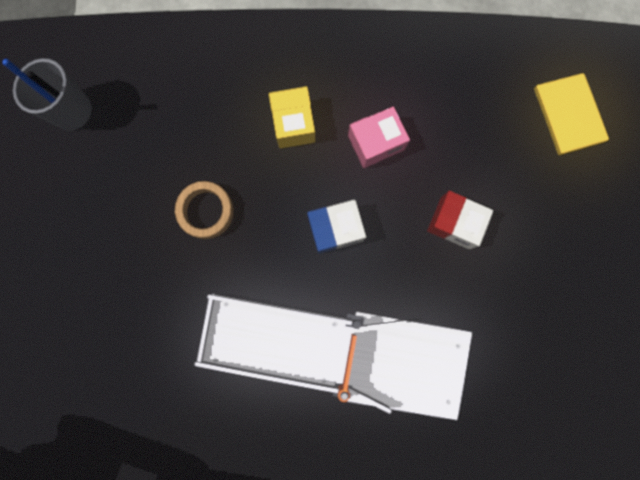

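Candidates seen: blue/white carton at top (337,225) and scene (350,290), red/white carton at top (462,220), and a pink one (379,137) and a yellow one (292,117). Only the first has a blue end on a white box, so it is the one meant. In the top view the gate hinge is at (343,395) and the infeed is on the right, x≈360–472. I'll measure it and confirm with a crop.

```bash
cat > h.py <<'E'
import numpy as np,cv2
def ray(c,px,T=None):
    T=c['world_from_camera'] if T is None else T
    u=cv2.undistortPoints(np.array(px,float).reshape(-1,1,2),np.array(c['camera_matrix']),np.array(c['D']))[:,0]
    return T[:3,3],np.c_[u,np.ones(len(u))]@T[:3,:3].T
def onz(c,px,z,T=None):
    o,d=ray(c,px,T); return o+d*((z-o[2])/d[:,2])[:,None]
E
cat > m.py <<'E'
from h import *;import pickle
c=pickle.load(open('top.pkl','rb'));f=c['frame'];hsv=cv2.cvtColor(f,cv2.COLOR_RGB2HSV)
def comp(m,seed,r=4):
    n,l,st,ce=cv2.connectedComponentsWithStats(m.astype(np.uint8));k=l[seed[1],seed[0]];return (l==k)
white=(hsv[...,1]<70)&(hsv[...,2]>110); blue=(hsv[...,0]>100)&(hsv[...,0]<130)&(hsv[...,1]>110)&(hsv[...,2]>60)
red=((hsv[...,0]<8)|(hsv[...,0]>172))&(hsv[...,1]>120)&(hsv[...,2]>60)
for nm,a,b,sa,sb in(('blue',white,blue,(345,222),(321,228)),('red',white,red,(475,223),(450,213))):
    A=comp(a,sa);B=comp(b,sb);print(nm,A.sum(),B.sum())
    for n,M in(('white',A),('col',B),('all',A|B)):
        ys,xs=np.nonzero(M);q=cv2.boxPoints(cv2.minAreaRect(np.c_[xs,ys].astype(np.float32)))
        P=onz(c,q,46);print(n,q.round(1).tolist(),'ctr',P.mean(0).round(1),'sides',np.linalg.norm(np.diff(P[[0,1,2]],axis=0),axis=1).round(1),'dir01',np.degrees(np.arctan2(*(P[1]-P[0])[[1,0]])).round(1),np.degrees(np.arctan2(*(P[2]-P[1])[[1,0]])).round(1))
for p,z in(((472,332),6),((458,418),6),((211,296),20),((197,365),20),((344,396),56),((355,320),56)): print(p,onz(c,[p],z).round(1))
cv2.imwrite('pics/crop.png',np.hstack([cv2.resize(f[180:270,285:405],(400,300),interpolation=2)[:,:,::-1],cv2.resize(f[285:435,300:500],(400,300),interpolation=2)[:,:,::-1]]))
E
python3 m.py
```

```text
blue 1269 804
white [[325.29998779296875, 206.60000610351562], [355.20001220703125, 198.10000610351562], [366.5, 237.60000610351562], [336.6000061035156, 246.10000610351562]] ctr [639.3 -20.1  46. ] sides [38.  50.3] dir01 -73.2 -164.1
col [[306.1000061035156, 211.60000610351562], [324.70001220703125, 206.5], [335.8999938964844, 246.6999969482422], [317.20001220703125, 251.89999389648438]] ctr [630.3  10.1  46. ] sides [23.5 51. ] dir01 -73.7 -164.1
all [[305.8999938964844, 211.6999969482422], [355.1000061035156, 197.6999969482422], [366.5, 237.8000030517578], [317.3999938964844, 251.89999389648438]] ctr [635.9  -8.4  46. ] sides [62.4 51.2] dir01 -73.2 -164.1
red 1252 1023
white [[447.6000061035156, 237.89999389648438], [465.6000061035156, 197.3000030517578], [495.1000061035156, 210.39999389648438], [477.0, 251.0]] ctr [ 638.7 -174.2   46. ] sides [55.8 40. ] dir01 -24.9 -113.2
col [[426.79998779296875, 230.89999389648438], [444.3999938964844, 187.89999389648438], [465.79998779296875, 196.6999969482422], [448.20001220703125, 239.60000610351562]] ctr [ 651.1 -143.3   46. ] sides [58.2 28.6] dir01 -22.9 -111.6
all [[427.0, 231.0], [444.20001220703125, 187.89999389648438], [494.6000061035156, 208.0], [477.29998779296875, 251.10000610351562]] ctr [ 644.2 -161.3   46. ] sides [58.2 67.3] dir01 -22.5 -111.1
(472, 332) [[ 505.2 -184.4    6. ]]
(458, 418) [[ 396.  -166.5    6. ]]
(211, 296) [[547.7 147.2  20. ]]
(197, 365) [[461.4 162.9  20. ]]
(344, 396) [[433. -19.  56.]]
(355, 320) [[521.8 -31.1  56. ]]
```

View pics/crop.png

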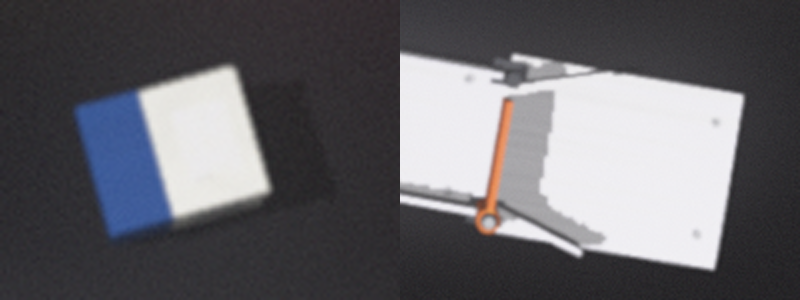

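The crop confirms it: white carton, blue end facing the tray's outfeed side, lying flat. Tray origin ≈ (474.8, −27) with push direction at 80.7°. The infeed width comes out at 110.6 mm against 112 given, and the hinge agrees. Moving above the carton.

```bash
python3 -m handwheel '[[91,[-42,-33,0],0],[91,[-42,-33,0],0],[91,[-42,-33,0],0],[91,[-42,-33,0],0],[91,[-42,-33,0],0],[91,[-42,-33,0],0],[91,[-42,-33,0],0],[91,[-42,-33,0],0],[91,[-42,-33,0],0],[91,[-42,-33,0],0],[91,[-42,-33,0],0],[91,[-42,-33,0],0],[91,[-42,-33,0],-0.137],[91,[-30,-40,0],-0.137],[91,[0,0,0],-0.137],[91,[0,0,0],-0.137],[91,[0,0,0],-0.137],[91,[0,0,0],0]]'
cat > w.py <<'E'
from h import *;from workcell import env;import sys
s=env.read_state();c=env.read_camera('wrist')
T=np.eye(4);T[:3,:3]=s['tool_rot'];T[:3,3]=s['eef_pos'];T=T@np.array(c['hand_eye'])
f=c['frame'];cv2.imwrite('pics/%s.png'%sys.argv[1],f[:,:,::-1]);hsv=cv2.cvtColor(f,cv2.COLOR_RGB2HSV)
b=(hsv[...,0]>100)&(hsv[...,0]<130)&(hsv[...,1]>110)&(hsv[...,2]>50)
R=s['tool_rot'];print('t',s['time_s'],'eef',s['eef_pos'].round(1),'yang',np.degrees(np.arctan2(R[1,1],R[0,1])).round(2),'open',s['opening'].round(1),'F',s['force'].round(1),'q6',s['qpos'][5],'cam',T[:3,3].round(0))
E
cat > w1.py <<'E'
from w import *
w=(hsv[...,1]<60)&(hsv[...,2]>130)
def big(m):
    n,l,st,_=cv2.connectedComponentsWithStats(m.astype(np.uint8));return l==1+st[1:,4].argmax()
B=big(b)
# white component adjacent to blue
n,l,st,_=cv2.connectedComponentsWithStats(w.astype(np.uint8));D=cv2.dilate(B.astype(np.uint8),np.ones((9,9)))>0
k=np.bincount(l[D&(l>0)]).argmax();W=l==k
for n,M in(('blue',B),('all',B|W)):
    ys,xs=np.nonzero(M);q=cv2.boxPoints(cv2.minAreaRect(np.c_[xs,ys].astype(np.float32)));P=onz(c,q,46,T)
    print(n,M.sum(),q.round().tolist(),P.mean(0).round(1),np.linalg.norm(np.diff(P[:3],axis=0),axis=1).round(1),np.degrees(np.arctan2(*(P[1]-P[0])[[1,0]])).round(1))
E
python3 w1.py wr1
```

```text
time_s: 2.35
eef_pos: [635.5, -32.2, 189.6]
tool_rot: [[-0.953, -0.302, -0.005], [-0.302, 0.953, -0.002], [0.005, -0.001, -1.0]]
force: [0.7, 0.9, 0.2]
opening: 91.4Traceback (most recent call last):
  File "w1.py", line 1, in <module>
    from w import *
  File "w.py", line 6, in <module>
    R=s['tool_rot'];print('t',s['time_s'],'eef',s['eef_pos'].round(1),'yang',np.degrees(np.arctan2(R[1,1],R[0,1])).round(2),'open',s['opening'].round(1),'F',s['force'].round(1),'q6',s['qpos'][5],'cam',T[:3,3].round(0))
                                                                                                                                   ^^^^^^^^^^^^^^^^^^
AttributeError: 'float' object has no attribute 'round'
```

```bash
sed -i "s/s\['opening'\].round(1)/s['opening']/" w.py; python3 w1.py wr1
```

```text
t 2.4 eef [635.5 -32.2 189.6] yang 107.45 open 90.72455588587212 F [-0.   0.2 -0.7] q6 -1.9598880916450372 cam [565. -54. 381.]
blue 1457 [[358.0, 202.0], [386.0, 202.0], [386.0, 261.0], [358.0, 261.0]] [628.    8.5  46. ] [25.8 56.9] 107.6
all 3409 [[319.0, 258.0], [322.0, 200.0], [387.0, 203.0], [384.0, 261.0]] [632.6  -8.9  46. ] [55.7 60.3] -165.7
```

View pics/wr1.png

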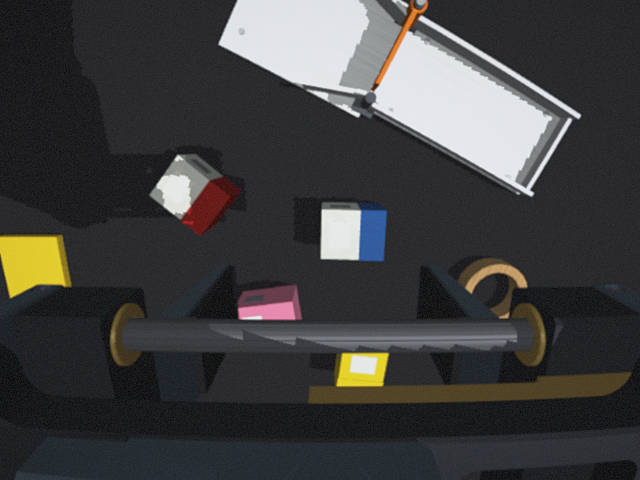

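The wrist view shows the blue carton at (322–386, 201–261), square to the jaws, with clear gaps on both sides. It agrees with the top view once the visible side face is allowed for: centre ≈ (636.3, −8).

```bash
python3 -m handwheel '[[91,[-8,23,0],0],[91,[0,0,40],0],[91,[0,0,40],0],[91,[0,0,30],0],[91,[0,0,0],0]]'; python3 w1.py wr2 
```

```text
time_s: 3.08
eef_pos: [636.5, -6.7, 77.8]
tool_rot: [[-0.958, -0.287, -0.002], [-0.287, 0.958, -0.002], [0.003, -0.001, -1.0]]
force: [-0.2, 0.3, 0.6]
opening: 91.1
t 3.075 eef [636.5  -6.7  77.8] yang 106.66 open 91.07051628061714 F [-0.2  0.3  0.6] q6 -1.9054904184713575 cam [566. -28. 269.]
blue 3200 [[336.0, 299.0], [337.0, 213.0], [376.0, 213.0], [375.0, 299.0]] [627.2   9.   46. ] [57.4 24.2] -163.6
all 7108 [[280.0, 213.0], [376.0, 213.0], [376.0, 299.0], [280.0, 299.0]] [632.3  -8.2  46. ] [59.1 57.3] 106.7
```

```bash
python3 -m handwheel '[[91,[0,-1,30],0],[91,[0,0,25],0],[91,[0,0,12],0],[91,[0,0,0],0],[50,[0,0,0],0],[50,[0,0,0],0],[50,[0,0,0],0],[50,[0,0,0],0],[50,[0,0,0],0],[50,[0,0,0],0]]' 25
```

```text
time_s: 4.38
eef_pos: [644.3, -8.0, 20.6]
tool_rot: [[-0.959, -0.283, 0.012], [-0.283, 0.959, -0.003], [-0.011, -0.006, -1.0]]
force: [0.3, 0.7, -1.5]
opening: 59.6
```

```bash
python3 -m handwheel '[[50,[0,0,0],0]]'; python3 w1.py wr3
```

```text
time_s: 4.5
eef_pos: [644.4, -8.0, 20.6]
tool_rot: [[-0.959, -0.283, 0.012], [-0.283, 0.959, -0.003], [-0.011, -0.006, -1.0]]
force: [0.0, -0.3, 0.5]
opening: 59.4
t 4.5 eef [644.4  -8.   20.6] yang 106.44 open 59.39214199369561 F [ 0.  -0.3  0.5] q6 -1.9026579893223683 cam [571. -29. 210.]
blue 4923 [[340.0, 218.0], [392.0, 218.0], [392.0, 319.0], [340.0, 319.0]] [623.7   4.8  46. ] [23.8 51.2] 106.6
all 10813 [[265.0, 218.0], [392.0, 218.0], [392.0, 319.0], [265.0, 319.0]] [628.9 -12.3  46. ] [58.2 51.2] 106.5
```

View pics/wr3.png

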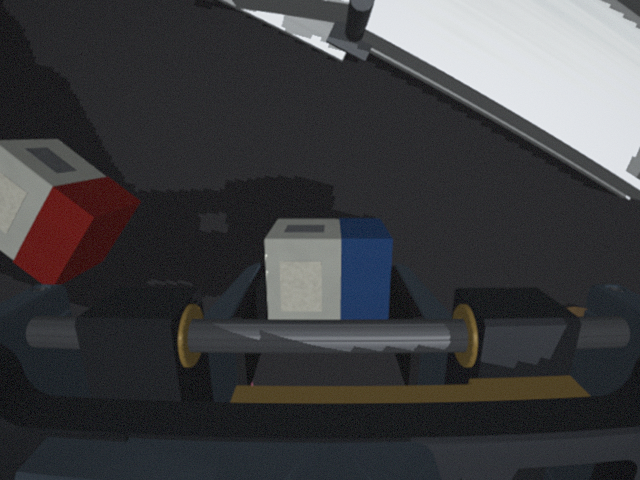

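The grip holds, but the tool drifted about 8 mm off the carton's middle and stopped 10 mm high. I'll reopen, correct and regrip.

```bash
python3 -m handwheel '[[85,[0,0,0],0],[85,[0,0,0],0],[85,[0,0,0],0],[85,[8,0,0],0],[85,[0,0,5],0],[85,[0,0,4],0],[85,[0,0,0],0]]'
```

```text
time_s: 5.42
eef_pos: [636.1, -10.6, 10.8]
tool_rot: [[-0.959, -0.283, 0.012], [-0.283, 0.959, -0.003], [-0.011, -0.006, -1.0]]
force: [0.6, -0.7, -0.4]
opening: 85.0
```

```bash
python3 -m handwheel '[[50,[0,0,0],0],[50,[0,0,0],0],[50,[0,0,0],0],[50,[0,0,0],0],[50,[0,0,0],0],[50,[0,0,-10],0],[50,[0,0,-20],0],[50,[0,0,-25],0],[50,[0,0,-25],0],[50,[0,0,-20],0],[50,[0,0,0],0]]' 25; python3 w1.py wr4
```

```text
time_s: 6.8
eef_pos: [635.8, -10.2, 119.7]
tool_rot: [[-0.959, -0.283, 0.015], [-0.283, 0.959, -0.003], [-0.013, -0.007, -1.0]]
force: [-0.1, 0.5, -0.9]
opening: 59.6
t 6.8 eef [635.8 -10.2 119.7] yang 106.44 open 59.57929884642954 F [-0.1  0.5 -0.9] q6 -1.9074964101948013 cam [562. -31. 309.]
blue 4201 [[340.0, 319.0], [340.0, 236.0], [395.0, 236.0], [395.0, 319.0]] [653.4  26.   46. ] [68.3 40.9] -163.0
all 8596 [[262.0, 319.0], [262.0, 236.0], [395.0, 236.0], [395.0, 319.0]] [662.1  -2.8  46. ] [68.8 99. ] -166.5
```

View pics/wr4.png

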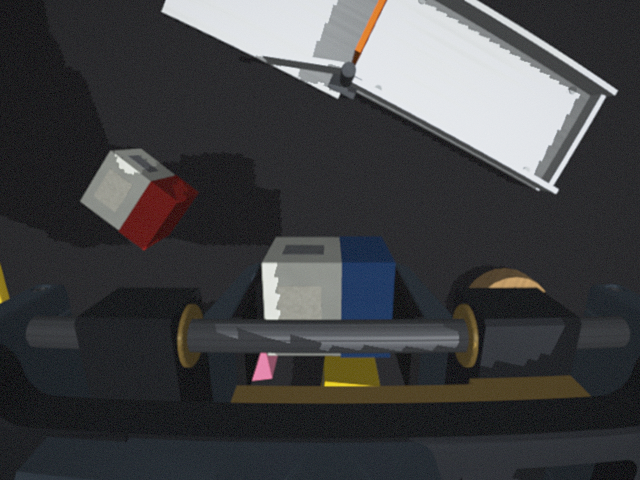

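The carton is lifted, upright and held, at (262–395, 236–320). Carrying it to tray x ≈ −98, world (459, −124), and turning it to 80.7°.

```bash
python3 -m handwheel '[[50,[20,-6,0],0],[50,[35,-10,0],0],[50,[35,-10,0],0],[50,[35,-10,0],0],[50,[35,-10,0],0],[50,[30,-8,0],0],[50,[12,-5,0],0],[50,[0,0,0],0.12],[50,[0,0,0],0.15],[50,[0,0,0],0.15],[50,[0,0,0],0.03],[50,[0,0,0],0]]'
cat > p.py <<'E'
import numpy as np;from workcell import env
s=env.read_state();R=s['tool_rot'];u=np.array([.1613,.9869]);v=np.array([-.9869,.1613]);d=(s['eef_pos']-[474.8,-27,0])[:2]
print('t',s['time_s'],'tray xy',d@u,d@v,'z',s['eef_pos'][2],'yaw err deg',80.7-np.degrees(np.arctan2(R[1,1],R[0,1])),'z-axis',R[:,2].round(3),'F',s['force'].round(1),'q',s['qpos'].round(2))
print('tool x of tray x,y:',R[:2,0]@u,R[:2,0]@v,' tool y:',R[:2,1]@u,R[:2,1]@v,'open',s['opening'])
E
python3 p.py
```

```text
time_s: 8.35
eef_pos: [440.3, -128.0, 108.0]
tool_rot: [[-0.985, 0.173, -0.001], [0.173, 0.985, 0.0], [0.001, 0.0, -1.0]]
force: [0.1, 1.1, -1.0]
opening: 59.6
t 8.35 tray xy -105.19581182215545 17.764467630572703 z 108.00669274027902 yaw err deg 0.6899805039798679 z-axis [-0.001  0.    -1.   ] F [ 0.1  1.1 -1. ] q [-0.33  0.13  2.25 -0.    0.76 -1.73]
tool x of tray x,y: 0.012348681776948908 0.9999173245213924  tool y: 0.9999183701337448 -0.012349036907888798 open 59.55841070371715
```

```bash
python3 -m handwheel '[[50,[-18,7,0],-0.012],[50,[0,0,0],0],[50,[0,0,25],0],[50,[0,0,25],0],[50,[0,0,15],0],[50,[0,0,0],0]]'; python3 p.py
```

```text
time_s: 9.1
eef_pos: [462.4, -123.8, 41.5]
tool_rot: [[-0.988, 0.153, 0.0], [0.153, 0.988, 0.0], [0.0, 0.0, -1.0]]
force: [-0.1, 0.1, -0.8]
opening: 60.2
t 9.1 tray xy -97.49608900221928 -3.36341236077339 z 41.51967384573955 yaw err deg -0.5178863877268185 z-axis [ 0.  0. -1.] F [-0.1  0.1 -0.8] q [-0.31  0.29  2.23  0.    0.62 -1.73]
tool x of tray x,y: -0.008731679500313788 0.9999565279317358  tool y: 0.9999565269815002 0.008731679296784476 open 60.150590563612596
```

```bash
python3 -m handwheel '[[50,[3,0,0],0],[50,[0,0,12],0],[50,[0,0,7],0],[50,[0,0,3],0],[50,[0,0,0],0]]'; python3 p.py; python3 - <<'E'
from workcell import env;import cv2
c=env.read_camera('scene');cv2.imwrite('pics/s1.png',cv2.resize(c['frame'][120:360,80:400],(800,600))[:,:,::-1])
E
```

```text
time_s: 9.72
eef_pos: [460.3, -123.6, 19.6]
tool_rot: [[-0.988, 0.152, 0.002], [0.152, 0.988, -0.001], [-0.002, -0.0, -1.0]]
force: [0.7, 0.2, -1.7]
opening: 60.0
t 9.725 tray xy -97.69731352806943 -1.3213174067685425 z 19.628668459095966 yaw err deg -0.5399413941567559 z-axis [ 0.002 -0.001 -1.   ] F [ 0.7  0.2 -1.7] q [-0.31  0.34  2.23  0.    0.57 -1.73]
tool x of tray x,y: -0.009117298748085818 0.9999504701224127  tool y: 0.9999530420761916 0.009116593931699389 open 59.9928898161057
```

View pics/s1.png

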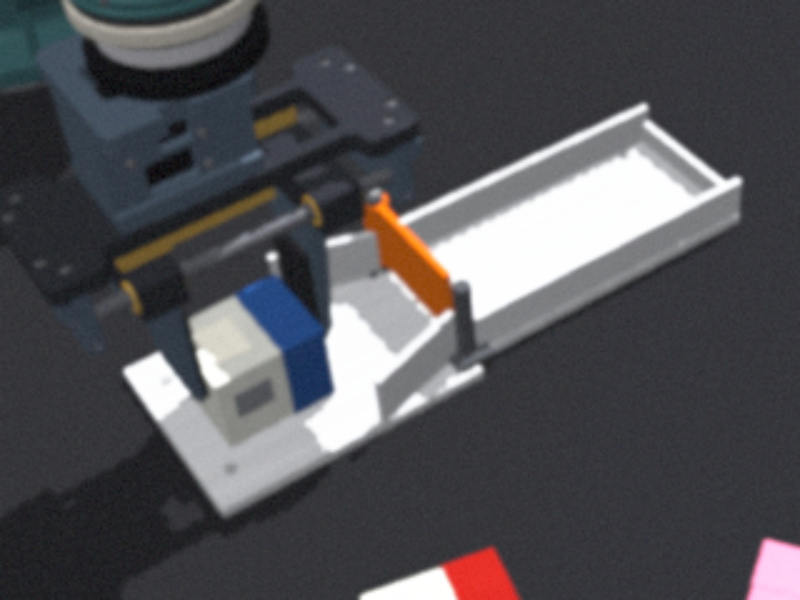

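The carton at (190–330, 280–440) hangs level and square just above the infeed, clear of the guides and the gate. Lowering the last 3 mm.

```bash
python3 -m handwheel '[[50,[0,0,1.5],0],[50,[0,0,1],0],[50,[0,0,0],0]]'; python3 p.py
```

```text
time_s: 10.15
eef_pos: [460.7, -123.8, 17.5]
tool_rot: [[-0.988, 0.152, 0.003], [0.152, 0.988, -0.001], [-0.003, -0.0, -1.0]]
force: [-0.3, 0.1, -1.8]
opening: 60.1
t 10.15 tray xy -97.7584631173461 -1.7266270637136867 z 17.471615050926843 yaw err deg -0.5355887239957013 z-axis [ 0.003 -0.001 -1.   ] F [-0.3  0.1 -1.8] q [-0.31  0.34  2.23  0.    0.57 -1.73]
tool x of tray x,y: -0.009042019514455641 0.9999487014567553  tool y: 0.999953680743656 0.009040628585943716 open 60.05166644546893
```

```bash
python3 -m handwheel '[[50,[0,0,1],0],[50,[0,0,0],0]]'; python3 -m handwheel '[[50,[0,0,1],0],[50,[0,0,0],0]]'
```

```text
time_s: 10.4
eef_pos: [460.9, -123.7, 17.0]
tool_rot: [[-0.988, 0.152, 0.003], [0.152, 0.988, -0.001], [-0.003, -0.0, -1.0]]
force: [-0.1, 0.7, -1.8]
opening: 59.7
time_s: 10.65
eef_pos: [461.0, -123.6, 16.7]
tool_rot: [[-0.988, 0.152, 0.003], [0.152, 0.988, -0.001], [-0.003, -0.0, -1.0]]
force: [-0.3, 0.2, -1.5]
opening: 59.7
```

```bash
python3 -m handwheel '[[50,[0,0,1.5],0],[50,[0,0,0],0]]'; python3 -m handwheel '[[50,[0,0,1.5],0],[50,[0,0,0],0]]'
```

```text
time_s: 10.9
eef_pos: [461.4, -123.7, 16.2]
tool_rot: [[-0.988, 0.152, 0.003], [0.152, 0.988, -0.001], [-0.003, -0.0, -1.0]]
force: [-0.7, -0.4, -1.2]
opening: 60.1
time_s: 11.15
eef_pos: [461.9, -123.8, 15.6]
tool_rot: [[-0.988, 0.153, 0.003], [0.153, 0.988, -0.001], [-0.004, -0.0, -1.0]]
force: [0.6, 0.2, -1.9]
opening: 59.5
```

```bash
python3 -m handwheel '[[50,[0,0,2],0],[50,[0,0,0],0]]'; python3 -m handwheel '[[50,[0,0,2],0],[50,[0,0,0],0]]'
```

```text
time_s: 11.4
eef_pos: [462.7, -124.0, 14.6]
tool_rot: [[-0.988, 0.153, 0.004], [0.153, 0.988, -0.001], [-0.004, -0.0, -1.0]]
force: [0.7, 0.0, -0.4]
opening: 59.8
time_s: 11.65
eef_pos: [463.5, -124.2, 13.4]
tool_rot: [[-0.988, 0.153, 0.005], [0.153, 0.988, -0.001], [-0.005, -0.0, -1.0]]
force: [0.3, 0.2, -2.0]
opening: 59.9
```

```bash
python3 p.py; python3 - <<'E'
from workcell import env;import cv2
c=env.read_camera('scene');cv2.imwrite('pics/s2.png',cv2.resize(c['frame'][200:320,120:280],(800,600),interpolation=2)[:,:,::-1])
E
```

```text
t 11.65 tray xy -97.718233375074 -4.515675460844903 z 13.44502420929522 yaw err deg -0.5170004882412087 z-axis [ 0.005 -0.001 -1.   ] F [ 0.3  0.2 -2. ] q [-0.31  0.35  2.23  0.    0.56 -1.73]
tool x of tray x,y: -0.008717133832083895 0.9999424459593157  tool y: 0.9999566438159371 0.008716217947679756 open 59.866868148987734
```

View pics/s2.png

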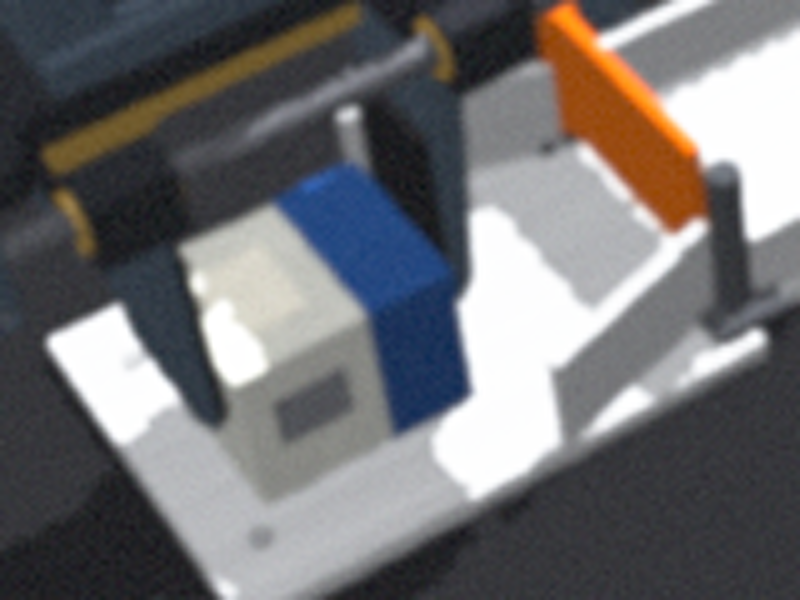

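```bash
python3 - <<'E'
from h import *;import pickle
c=pickle.load(open('scene.pkl','rb'));u=np.array([.1613,.9869]);v=np.array([-.9869,.1613])
for n,p,zs in(('bot rear',(268,500),(6,10,14)),('bot front',(470,392),(6,10,14)),('top rear',(238,387),(52,56,60)),('top front',(453,272),(52,56,60)),('tray corner',(222,592),(6,)),('tray cnr2',(45,342),(6,))):
    for z in zs:
        P=onz(c,[(120+p[0]/5,200+p[1]/5)],z)[0,:2]-[474.8,-27];print(n,z,(P@u).round(1),(P@v).round(1))
E
```

```text
bot rear 6 -124.7 -26.7
bot rear 10 -125.6 -30.0
bot rear 14 -126.6 -33.3
bot front 6 -66.7 -26.5
bot front 10 -68.1 -29.8
bot front 14 -69.4 -33.1
top rear 52 -125.4 -30.4
top rear 56 -126.5 -34.0
top rear 60 -127.5 -37.6
top front 52 -66.3 -29.0
top front 56 -67.8 -32.6
top front 60 -69.3 -36.2
tray corner 6 -147.1 -45.2
tray cnr2 6 -147.1 55.8
```

```bash
python3 -m handwheel '[[50,[2,0,2],0],[50,[0,0,0],0]]'; python3 -m handwheel '[[50,[1,0,2],0],[50,[0,0,0],0]]'; python3 p.py
```

```text
time_s: 11.95
eef_pos: [464.0, -124.3, 12.8]
tool_rot: [[-0.988, 0.153, 0.009], [0.153, 0.988, -0.002], [-0.01, -0.0, -1.0]]
force: [0.5, 0.5, -1.7]
opening: 59.6
time_s: 12.2
eef_pos: [464.6, -124.5, 11.8]
tool_rot: [[-0.988, 0.153, 0.012], [0.153, 0.988, -0.002], [-0.012, -0.0, -1.0]]
force: [0.1, 0.5, -1.7]
opening: 59.7
t 12.2 tray xy -97.81871310509797 -5.677876501463116 z 11.841792222305033 yaw err deg -0.49130944143442434 z-axis [ 0.012 -0.002 -1.   ] F [ 0.1  0.5 -1.7] q [-0.31  0.35  2.23  0.    0.55 -1.73]
tool x of tray x,y: -0.008273006408119109 0.9998868249686196  tool y: 0.9999603574446952 0.00826784239366344 open 59.72674260835737
```

```bash
cat > bl.py <<'E'
import cv2,numpy as np
def bl(f,sc,ox,oy):
    h=cv2.cvtColor(f,cv2.COLOR_BGR2HSV);m=((h[...,0]>100)&(h[...,0]<130)&(h[...,1]>150)&(h[...,2]>60)).astype(np.uint8)
    n,l,st,ce=cv2.connectedComponentsWithStats(m);k=1+st[1:,4].argmax();return ox+ce[k][0]/sc,oy+ce[k][1]/sc,st[k,4]/sc**2,(oy+(st[k,1]+st[k,3])/sc)
if __name__=='__main__':
    from workcell import env
    print(bl(cv2.imread('pics/s1.png'),2.5,80,120));print(bl(cv2.imread('pics/s2.png'),5,120,200))
    f=env.read_camera('scene')['frame'][:,:,::-1].copy();print(bl(f,1,0,0))
    cv2.imwrite('pics/s3.png',cv2.resize(f[200:320,120:280],(800,600),interpolation=2));s=env.read_state();print(s['effort'],s['force'],s['wrist_torque'])
E
python3 bl.py
```

```text
(np.float64(196.52402108433733), np.float64(253.92454819277108), np.float64(849.92), np.float64(283.2))
(np.float64(197.56499369718475), np.float64(256.4647462533265), np.float64(856.76), np.float64(285.2))
(np.float64(197.4612676056338), np.float64(256.54460093896716), np.float64(852.0), np.float64(286.0))
[ 6.89637009e-02 -5.63726985e+01 -2.48959208e+01 -1.81511597e-02
  2.16321331e-01 -8.34747887e-03] [ 1.73276365 -0.82096793  4.95935889] [ 3.36264261e-04 -3.72678862e-01  3.48066688e-04]
```

Contact is now clear: Fz is +5 N, and the blue face stopped moving between the last two pictures. Releasing and lifting.

```bash
python3 -m handwheel '[[80,[0,0,0],0],[80,[0,0,0],0],[80,[0,0,0],0],[80,[0,0,-20],0],[80,[0,0,-30],0],[80,[0,0,-40],0],[0,[0,-40,0],0.009],[0,[0,-20,0],0],[0,[0,0,0],0],[0,[0,0,0],0],[0,[0,0,0],0],[0,[0,0,0],0]]'; python3 p.py; python3 bl.py|tail -2
```

```text
time_s: 13.75
eef_pos: [452.6, -183.1, 103.0]
tool_rot: [[-0.987, 0.161, 0.009], [0.161, 0.987, -0.002], [-0.009, -0.0, -1.0]]
force: [0.3, 0.5, -0.5]
opening: 22.7
t 13.75 tray xy -157.60941126444567 -3.3087771151164844 z 103.0082457428951 yaw err deg -0.04726280987530629 z-axis [ 0.009 -0.002 -1.   ] F [ 0.3  0.5 -0.5] q [-0.43  0.18  2.2   0.    0.75 -1.85]
tool x of tray x,y: -0.0005194553286547108 0.9999552005710859  tool y: 0.9999945001490693 0.0005179032062792359 open 22.65566484190151
[-1.77175160e-01 -5.00530207e+01 -3.38995206e+01 -4.49651806e-02
  2.53827602e-02 -1.47554251e-04] [-0.33067788  1.01922457  0.41049564] [ 0.03137005  0.02209875 -0.02559983]
```

View pics/s3.png

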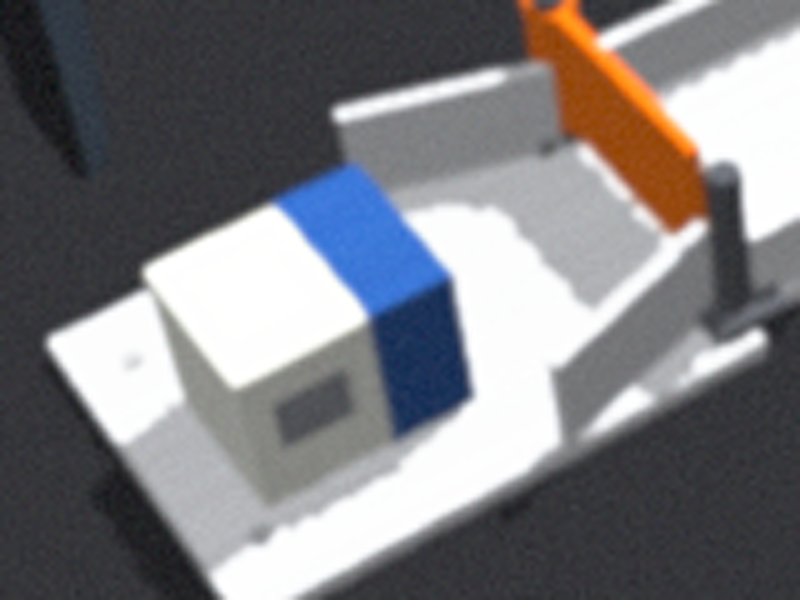

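The carton stands upright and square on the infeed (crop 145–470, 165–500), released, with the gate shut. Closing the fingers and going down behind it.

```bash
python3 -m handwheel '[[0,[0,0,20],0],[0,[0,0,25],0],[0,[0,0,20],0],[0,[0,0,12],0],[0,[0,0,5],0],[0,[0,0,0],0]]'; python3 p.py
```

```text
time_s: 14.55
eef_pos: [454.6, -182.4, 19.4]
tool_rot: [[-0.987, 0.159, 0.01], [0.159, 0.987, -0.002], [-0.01, -0.001, -1.0]]
force: [-0.6, 0.2, 0.5]
opening: 0.5
t 14.55 tray xy -156.64661971884158 -5.15443115253066 z 19.357934759763086 yaw err deg -0.1557002716625533 z-axis [ 0.01  -0.002 -1.   ] F [-0.6  0.2  0.5] q [-0.43  0.35  2.21  0.    0.57 -1.85]
tool x of tray x,y: -0.002416537848312815 0.9999375529251803  tool y: 0.9999915681161885 0.0024104810927418814 open 0.5172197596907696
```

```bash
python3 -m handwheel '[[0,[1.5,8,0],0],[0,[0,8,0],0],[0,[0,8,0],0],[0,[0,8,0],0],[0,[0,8,0],0],[0,[0,8,0],0],[0,[0,8,0],0],[0,[0,8,0],0],[0,[0,8,0],0],[0,[0,8,0],0],[0,[0,8,0],0],[0,[0,8,0],0]]' ; python3 p.py; python3 - <<'E'
from workcell import env;import cv2
c=env.read_camera('scene');cv2.imwrite('pics/s4.png',cv2.resize(c['frame'][120:360,80:400],(800,600))[:,:,::-1])
E
```

```text
time_s: 16.05
eef_pos: [470.5, -81.3, 20.9]
tool_rot: [[-0.987, 0.159, 0.013], [0.159, 0.987, -0.004], [-0.013, -0.002, -1.0]]
force: [-1.2, -2.2, 0.6]
opening: 0.2
t 16.05 tray xy -54.31749327411924 -4.478791025976532 z 20.873550068389306 yaw err deg -0.16159661271113634 z-axis [ 0.013 -0.004 -1.   ] F [-1.2 -2.2  0.6] q [-0.22  0.33  2.23 -0.    0.56 -1.63]
tool x of tray x,y: -0.0025335473125129454 0.9999028198353006  tool y: 0.9999903197818981 0.0025133882764013893 open 0.23125357098737184
```

View pics/s4.png

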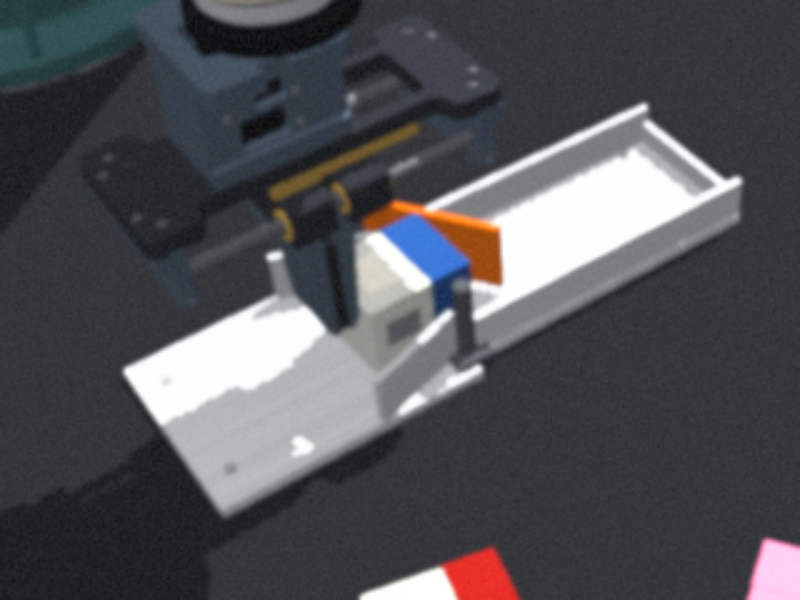

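The push runs straight; the carton (345–470, 215–370) is opening the gate between the guides. Continuing.

```bash
python3 -m handwheel '[[0,[0,8,0],0],[0,[0,8,0],0],[0,[0,8,0],0],[0,[0,8,0],0],[0,[0,8,0],0],[0,[0,8,0],0],[0,[0,8,0],0]]'; python3 p.py;  python3 -m handwheel '[[0,[0,8,0],0],[0,[0,8,0],0],[0,[0,8,0],0],[0,[0,8,0],0],[0,[0,8,0],0],[0,[0,8,0],0],[0,[0,0,0],0]]'; python3 p.py
```

```text
time_s: 16.98
eef_pos: [480.1, -21.8, 20.8]
tool_rot: [[-0.987, 0.159, 0.013], [0.159, 0.987, -0.003], [-0.014, -0.001, -1.0]]
force: [-0.1, -2.0, 0.6]
opening: 0.5
t 16.975 tray xy 6.0328271804626175 -4.4111148595828205 z 20.827069346146484 yaw err deg -0.1349741536193818 z-axis [ 0.013 -0.003 -1.   ] F [-0.1 -2.   0.6] q [-0.09  0.33  2.23 -0.    0.56 -1.5 ]
tool x of tray x,y: -0.002066011538124122 0.999900793522656  tool y: 0.999991720904688 0.002048743652673802 open 0.5334178292359513
time_s: 17.85
eef_pos: [488.3, 29.6, 20.7]
tool_rot: [[-0.987, 0.159, 0.013], [0.159, 0.987, -0.003], [-0.013, -0.001, -1.0]]
force: [0.2, -0.8, 0.4]
opening: 0.8
t 17.85 tray xy 58.059430169136675 -4.207945883710602 z 20.728005823998704 yaw err deg -0.17678275009104993 z-axis [ 0.013 -0.003 -1.   ] F [ 0.2 -0.8  0.4] q [ 0.02  0.35  2.21 -0.01  0.57 -1.39]
tool x of tray x,y: -0.002794744537395601 0.999900662273233  tool y: 0.9999900291961962 0.0027784348583680006 open 0.7680309352576771
```

```bash
python3 -m handwheel '[[0,[0,8,0],0],[0,[0,8,0],0],[0,[0,8,0],0],[0,[0,0,0],0]]'; python3 p.py; python3 - <<'E'
from workcell import env;import cv2
c=env.read_camera('scene');cv2.imwrite('pics/s5.png',cv2.resize(c['frame'][120:360,80:400],(800,600))[:,:,::-1])
E
```

```text
time_s: 18.35
eef_pos: [492.2, 54.9, 20.6]
tool_rot: [[-0.987, 0.159, 0.013], [0.159, 0.987, -0.003], [-0.013, -0.001, -1.0]]
force: [-0.0, 0.6, -0.1]
opening: 0.8
t 18.35 tray xy 83.63171071944767 -3.9651275864915174 z 20.622296538224187 yaw err deg -0.16017067275684838 z-axis [ 0.013 -0.003 -1.   ] F [-0.   0.6 -0.1] q [ 0.07  0.35  2.2  -0.01  0.58 -1.34]
tool x of tray x,y: -0.0025048592532160565 0.9999058501364214  tool y: 0.9999907524633018 0.0024885020912505697 open 0.7843005295808578
```

View pics/s5.png

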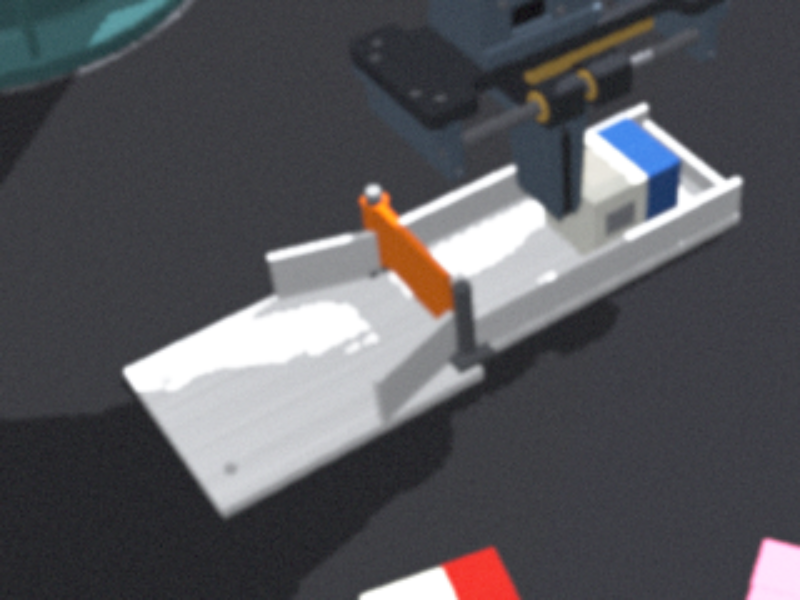

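The carton (550–680, 120–250) is wholly past the gate, which has already shut. Backing off, lifting, and taking the final check.

```bash
python3 -m handwheel '[[0,[0,-5,0],0],[0,[0,0,-15],0],[0,[0,0,-30],0],[0,[0,0,-40],0],[0,[0,0,-40],0],[0,[0,-50,-20],0],[0,[0,-50,0],0],[0,[0,-50,0],0],[0,[0,-50,0],0],[0,[0,-50,0],0],[0,[0,-50,0],0],[0,[0,0,0],0],[0,[0,0,0],0]]'; python3 - <<'E'
from workcell import env;import cv2,numpy as np,pickle
from h import onz
c=env.read_camera('scene');t=env.read_camera('top')
cv2.imwrite('pics/fin.png',np.vstack([cv2.resize(c['frame'][100:420,60:480],(520,396)),t['frame'][180:440:,60:580][:200]])[:,:,::-1])
f=t['frame'];h=cv2.cvtColor(f,cv2.COLOR_RGB2HSV)
m=((h[...,0]>100)&(h[...,0]<130)&(h[...,1]>110)&(h[...,2]>60)).astype(np.uint8);m[:260]=0
n,l,st,_=cv2.connectedComponentsWithStats(m);k=1+st[1:,4].argmax();ys,xs=np.nonzero(l==k)
q=cv2.boxPoints(cv2.minAreaRect(np.c_[xs,ys].astype(np.float32)));P=onz(t,q,52)[:,:2]-[474.8,-27]
print('blue end tray x',(P@[.1613,.9869]).round(1),'y',(P@[-.9869,.1613]).round(1))
r=lambda f:(lambda h:np.argwhere(((h[...,0]<8)|(h[...,0]>172))&(h[...,1]>120)&(h[...,2]>60))[:].mean(0))(cv2.cvtColor(f[:,300:520][:300],cv2.COLOR_RGB2HSV))
print('red before/after px',r(pickle.load(open('top.pkl','rb'))['frame']),r(f))
E
```

```text
time_s: 20.02
eef_pos: [439.5, -257.6, 183.3]
tool_rot: [[-0.987, 0.162, 0.023], [0.161, 0.987, -0.007], [-0.024, -0.003, -1.0]]
force: [-1.3, 0.6, -0.5]
opening: 0.5
blue end tray x [151.2 151.1 130.5 130.6] y [ 16.5 -30.6 -30.6  16.4]
red before/after px [213.76637341 146.40957967] [213.78252427 146.34660194]
```

View pics/fin.png

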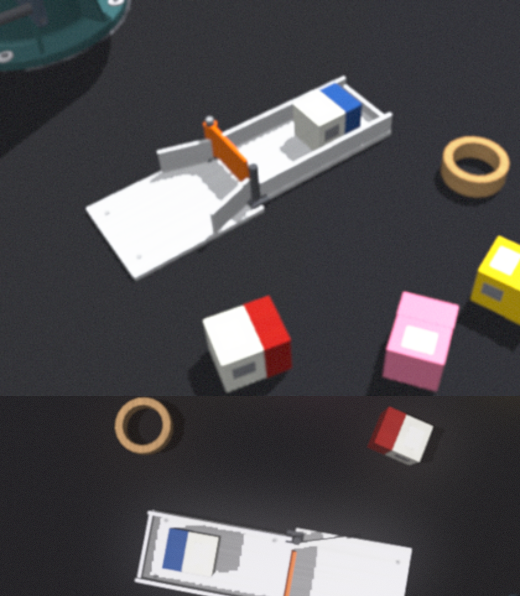

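```bash
python3 -c "
from workcell import env
print(env.close_job())"
```

```text
the job is handed in; nothing more can be done
None
```

I picked up the blue-ended carton by its length and set it down upright on the infeed. I then pushed it with closed fingers through the sprung gate into the outfeed, and handed the job in at about 20 s.

**Final checks:**
- **Carton:** it stands upright and square. Its blue front face measures tray x ≈ 151, so its rear is at about 91, past the 71 mm reach of the gate's tip. The finger position at the end of the push had put the rear at about 97, roughly 6 mm further along; either value clears the gate.
- **Gate:** it is shut in both the scene and top views.
- **Red-ended carton:** its image position changed by less than 0.1 pixel.
- **Arm:** it is lifted clear and touching nothing.

**What went wrong or disagreed:**
- **First grasp:** it came out about 8 mm off centre and 10 mm high, so I reopened on the bench and regripped before lifting.
- **Setting down:** the force readings at the end of each step still showed the carton's hanging weight. The tool height and the pictures suggested it was already on the tray floor. A fresh reading of +5 N, with the carton no longer moving in the pictures, settled it before I released.

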